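# Make up the sampling kit and the jar-test kit

### The arm

A 6-joint arm with a two-finger parallel gripper is mounted at the origin on the work surface. World frame = base frame: x ahead of the robot, y to its left, z up, the work surface at z = 0. Lengths are in mm, angles in rad, forces in N, time in s.
With the tool pointing down it reaches from about 350 to 775 mm from the base axis. Payload 7.3 kg.
Tool frame: the origin (TCP) lies at the very end of the fingers, on their centre line; the grasp point (between the pads) lies 19 mm behind it; z points along the fingers, y is the line along which they close (so a half turn about z gives the same grasp; the last joint's range is limited). The gripper opens to 92 mm and grips with 3 to 60 N. Pads are 19 mm wide; open, the fingers measure 130 mm over their backs; the gripper's body (75 mm by 190 mm) begins 47 mm behind the grasp point.
Start: joints at [-1.345, 0.342, 1.524, -0, 1.275, -0.146], TCP at [190.752, -489.141, 226.741] pointing down, gripper open.
Joint ranges: [-2.53, 2.53], [-0.77, 2.02], [0.04, 2.7], [-1, 4.14], [0.28, 2.66], [-3.11, 3.11]. Speed limits (rad/s): [2.57, 2.57, 3.14, 3.14, 3.14, 3.14].

### API

Orientations are given as [roll, pitch, yaw] about the fixed x, y, z axes, in that order (R = Rz(yaw) Ry(pitch) Rx(roll)).
In Python, from plant import * gives the robot as it stands.
- The arm moves only by the tool arm_command, never from a script. Its arguments are lists of equal length, an entry for each row: "gripper": the finger opening in mm, from 0 to 91.8; "dp": the shift along the tool's x, y, z in units of 25 mm (1.0 is 25 mm), a list of three; "twist": the turn about the tool's z in units of 5 degrees (1.0 is 5 degrees). A call has exactly 5 rows; each row shifts and turns the commanded pose from where the row before left it, along the tool's axes as they then stand; what a row does not reach is not made up. A row lasts 1/8 s, in which the tool goes at most 62.5 mm and 10.7 degrees, less where a joint would pass 70% of its speed; a pose out of reach is approached as far as the arm can. A call is refused whole if a number of a shift passes 1 or a number of a turn 1, either way. A call with a gripper value outside its range is refused whole. The fingers move at their own pace and stop on an object; the grip force is fixed at half the most. Time passes only in rows, so rows that do not move let the fingers close, or fill a call up. It gives the time, the measured TCP pose, the force, the opening and the grip force at its end, in the units of the state.
- get_obs(): the state, without advancing time (a new reading comes with each control period).
- capture(name): name is "side" or "top"; returns the picture (480x640x3 uint8, red, green, blue); there is no depth.
- get_calibration(name): a dict with "mtx" (3x3 intrinsics, pixels), "position" and "attitude" of the camera in the world. Camera axes: x right, y down, z forward; pixel columns grow to the right and rows downward; lengths in mm; the calibration is good to about 2 mm. A picture is of the moment at which its call begins. get_calibration takes no time and is no camera call.
- close_job(): hands the job in; it is judged then, once.
The state is a dict: "time": time; "joint_positions": joint angles; "dq": joint speeds; "tau": joint torques, N m; "tool_pos": TCP position; "tcp_rot": TCP orientation; "contact_force": force on the tool from outside, world axes, zero at the start; "moment": the same for the moment, N m; "grip_width": finger opening in mm; "finger_force": force on a finger pad.
Only numpy, scipy, OpenCV 4.12 (cv2) and the standard library are available. Lean on these libraries where they do the work, as an engineer would, in place of code of your own. Each camera call takes 0.05 s, during which the arm holds its last target. There are 200 camera calls.

### The job

Make up two kits from the stock on the bench. The long three-bay carrier gets the tall round bottle in its middle bay and the square bottle and the small dropper bottle in its two end bays (either way round); the short two-bay carrier gets the beaker and the squat jar, one in each bay. Every piece must stand upright on the floor of its own bay, set down without being dropped, and the conical flask, the rubber stopper and the covered dish must be left where they are.

Things in the scene. Friction and masses are not known exactly. Their poses are not given: they have to be found in the camera images.
- carrier_long: The long dark grey plastic carrier, fixed to the bench: a low open tray of three square bays in a row. 268 mm long, 92 mm wide; origin under its centre at bench level, x along the row of bays, y across it, z up. Bays are 84 mm square inside, their centres at x = -88, 0 and +88 mm; the bay floor lies 4 mm and the tops of the walls and dividers (4 mm thick) 20 mm above the bench. A thumb tab stands out 11 mm at each end.
- carrier_short: The short dark grey plastic carrier, fixed to the bench: the same kind of tray with two square bays in a row. 180 mm long, 92 mm wide; origin under its centre at bench level, x along the row, y across it, z up. Bays are 84 mm square inside, their centres at x = -44 and +44 mm; floor 4 mm, walls and dividers (4 mm thick) 20 mm above the bench. A thumb tab stands out 11 mm at each end.
- bottle_c (a point): The tall round bottle: white plastic with a paper label and narrow white cap, 125 mm high. Straight round body 54 mm in diameter up to 96 mm, then a short shoulder and a cap 29 mm in diameter; best gripped 75 to 85 mm up, so that the cap stays clear of the gripper body. About 150 g. Stands loose and upright on the bench; the point is its centre, half-way up, z along its upright axis.
- square_c (a point): The square bottle: white plastic with a paper label, 95 mm high. Square body 44 x 44 mm up to 74 mm (its sides face along its x and y axes), then a round white cap 32 mm in diameter. About 130 g. Stands loose and upright on the bench; the point is its centre, half-way up, z along its upright axis.
- dropper_c (a point): The small dropper bottle: slim brown glass with a black pointed dropper top, 80 mm high. Round body 32 mm in diameter up to 54 mm; the black top is 22 mm in diameter from 54 to 64 mm and tapers above. About 60 g. Stands loose and upright on the bench; the point is its centre, half-way up, z along its upright axis.
- beaker_c (a point): The beaker: white plastic, round and open at the top with a small spout on its +x side, 80 mm high. 60 mm in diameter at the foot, 62 mm at the rim, wall 3 mm. About 70 g. Stands loose and upright on the bench; the point is its centre, half-way up, z along its upright axis.
- jar_c (a point): The squat jar: white plastic with a paper label and a flat white lid as wide as the jar; a plain cylinder 60 mm in diameter (lid 61 mm), 78 mm high. About 160 g. Stands loose and upright on the bench; the point is its centre, half-way up, z along its upright axis.
- flask_c (a point): Bystander: a conical dark green glass flask, 100 mm high, 66 mm in diameter at the foot, 24 mm at the neck, 30 mm at the lip. Stands loose and upright on the bench; the point is its centre, half-way up, z along its upright axis.
- stopper_c (a point): Bystander: a black rubber stopper, a cone frustum 34 mm high, 36 mm in diameter at the foot and 44 mm at the top. Stands loose and upright on the bench; the point is its centre, half-way up, z along its upright axis.
- dish_c (a point): Bystander: a low covered glass dish, round, 62 mm in diameter, 16 mm high. Stands loose and upright on the bench; the point is its centre, half-way up, z along its upright axis.

How it is judged:
By the outcome, as a careful person would: the job done as asked, in the order asked, and still so for the second after the job is handed in, with the robot touching nothing.
It also fails if it takes over 122 s, if anything falls off the work surface, if the arm or the gripper's body presses on something with over 40 N, if the wrist force passes 120 N, or if a joint passes its speed limit or range.

## Working session

There is one attempt and no reset: what is moved stays moved. The work goes in short steps, Python scripts to look and compute and a tool call to move; the robot and the scene stay as the last step left them, time stands still between calls to the robot, and variables do not carry over. Pictures are saved under pics/ and viewed, at most 14 in all, crops included, and the job is handed in when it is done.

Besides the shell and the picture viewer there is one more tool, called after ">>>" by a JSON object that holds its "op" and its "data", one argument or row to a line. arm_command: Moves the arm, as the interface text tells. Its arguments: {"type":"object","properties":{"gripper":{"type":"array"},"dp":{"type":"array"},"twist":{"type":"array"}},"required":["gripper","dp","twist"]}

```bash
mkdir -p pics; ls; python3 - <<'E'
from plant import *
import cv2
o=get_obs();print({k:o[k] for k in('time','tool_pos','tcp_rot','grip_width')})
for n in('side','top'):
    cv2.imwrite(f'pics/{n}0.png',capture(n)[:,:,::-1]);print(n,get_calibration(n))
E
```

```text
pics
{'time': 0.0, 'tool_pos': array([ 190.65140578, -488.70874789,  226.05146967]), 'tcp_rot': array([-3.14006204e+00, -2.51004174e-04,  3.71769221e-01]), 'grip_width': 91.98844543744877}
side {'mtx': array([[469.16640316,   0.        , 322.76884313],
       [  0.        , 469.16640316, 240.1909893 ],
       [  0.        ,   0.        ,   1.        ]]), 'position': array([ 44.42780052, 584.25699534, 499.19038486]), 'attitude': array([-2.08308564, -0.00496017, -2.4357946 ])}
top {'mtx': array([[457.72114637,   0.        , 331.27559525],
       [  0.        , 457.72114637, 236.41721526],
       [  0.        ,   0.        ,   1.        ]]), 'position': array([429.59285653,  -2.88813155, 835.15802323]), 'attitude': array([-3.00179164, -0.00821338, -1.5663371 ])}
```

View pics/top0.png

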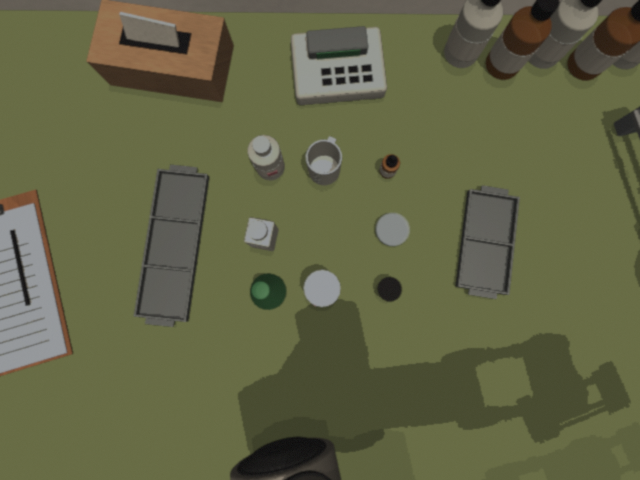

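View pics/side0.png

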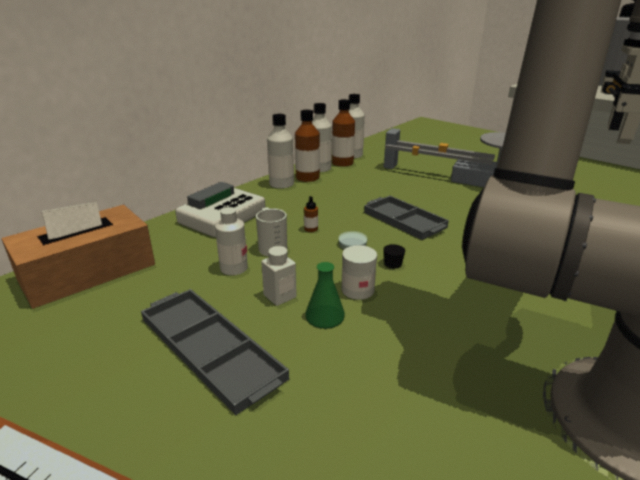

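The top view shows, in pixels: bottle (265,147 cap), beaker (323,162), dropper (391,163), square (260,232), jar (322,288), flask (268,291), dish (393,229), stopper (389,289). The long carrier is at (172,244) and the short one at (488,241). The side view agrees, with all pieces upright. I'll zoom in for exact pixels.

```bash
cat > h.py <<'E'
import numpy as np, cv2
from scipy.spatial.transform import Rotation as R
from plant import *
def cast(n,uv,z):
    c=get_calibration(n);uv=np.atleast_2d(uv).astype(float)
    d=np.c_[uv,np.ones(len(uv))]@np.linalg.inv(c['mtx']).T@R.from_euler('xyz',c['attitude']).as_matrix().T
    p=c['position'];return (p+d*((z-p[2])/d[:,2])[:,None])[:,:2]
def proj(n,P):
    c=get_calibration(n);q=(np.atleast_2d(P)-c['position'])@R.from_euler('xyz',c['attitude']).as_matrix()@c['mtx'].T
    return q[:,:2]/q[:,2:]
E
python3 - <<'E'
from h import *
im=cv2.imread('pics/top0.png')
c=im[120:320,230:420];cv2.imwrite('pics/crop0.png',cv2.resize(c,None,fx=3,fy=3,interpolation=cv2.INTER_CUBIC)[:600])
hsv=cv2.cvtColor(im,cv2.COLOR_BGR2HSV)
m=((hsv[:,:,1]<60)&(hsv[:,:,2]<110)).astype(np.uint8)
for n,(x0,x1,y0,y1) in dict(long=(120,225,155,335),short=(445,530,175,310)).items():
    k=np.zeros_like(m);k[y0:y1,x0:x1]=m[y0:y1,x0:x1]
    k=cv2.morphologyEx(k,cv2.MORPH_CLOSE,np.ones((5,5)))
    ct=max(cv2.findContours(k,0,2)[0],key=cv2.contourArea)
    w=cast('top',ct[:,0],20).astype(np.float32)
    r=cv2.minAreaRect(w);print(n,r)
for n,uv,z in [('bottle',(262,146),125),('square',(259,231),95),('dropper',(392,160),72),('beaker',(324,158),80),('jar',(322,288),78)]:print(n,cast('top',uv,z))
E
```

```text
long ((530.187255859375, 276.4409484863281), (96.24932861328125, 289.3646240234375), 84.34828186035156)
short ((538.0496826171875, -290.86181640625), (96.62922668457031, 201.94223022460938), 80.81320190429688)
bottle [[675.89286665 103.8858429 ]]
square [[542.05048733 109.60982149]]
dropper [[ 670.81535251 -112.91007203]]
beaker [[670.99884457   4.40618303]]
jar [[450.43711182   6.23733378]]
```

View pics/crop0.png

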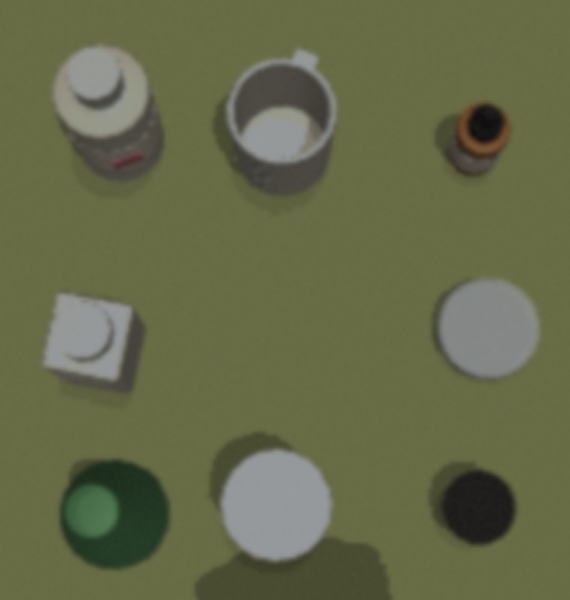

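The zoom gives these pixels: bottle cap (261.3,144.7), square cap (257.3,230) turned about 9°, beaker rim (323.7,156.7) with its spout up, dropper ring (391,163.3), jar lid (322,288). One short script will get world targets and carrier corners.

```bash
cat >> h.py <<'E'
def go(x,y,z,yaw=-8):
    o=get_obs();p=np.array(o['tool_pos']);M=R.from_euler('xyz',o['tcp_rot']).as_matrix()
    # axes at final yaw and present yaw
    F=R.from_euler('xyz',[np.pi,0,np.radians(yaw)]).as_matrix()
    d=np.array([x,y,z])-p
    print('t',round(o['time'],2),'at',p.round(1),'yaw',np.degrees(o['tcp_rot'][2]).round(2),'w',round(o['grip_width'],1),
     'dp(now)',(M.T@d/25).round(3),'dp(final)',(F.T@d/25).round(3),'twist',round((np.degrees(o['tcp_rot'][2])-yaw)/5,2),'F',np.round(o['contact_force'],1))
E
python3 - <<'E'
from h import *
f=lambda u,v:(230+u/3-.33,120+v/3-.33)
P=dict(bottle_cap=((94,74),125),bottle_sh=((101,92),96),sq_cap=((82,330),95),drop_ring=((483,130),54),beaker=((281,110),80),jar=((276,504),78),flask=((115,514),0),stopper=((479,507),34),dish=((489,328),16))
for k,(c,z) in P.items():print(k,cast('top',f(*c),z).round(1))
q=cast('top',[f(*c) for c in((57,294),(133,306),(120,381),(43,367))],74);print('sq',q.mean(0),np.degrees(np.arctan2(*(q[0]-q[1]))))
im=cv2.imread('pics/top0.png');cv2.imwrite('pics/car.png',np.hstack([cv2.resize(im[155:335,125:225],None,fx=3.3,fy=3.3,interpolation=2),cv2.resize(im[155:335,440:540],None,fx=3.3,fy=3.3,interpolation=2)]))
go(680,105,226)
E
```

```text
bottle_cap [[678.7 105.6]]
bottle_sh [[678.4 105.8]]
sq_cap [[544.2 112.9]]
drop_ring [[ 671.  -113.1]]
beaker [[673.9   5.6]]
jar [[451.    6.8]]
flask [[446.7 104.9]]
stopper [[ 451.  -110.5]]
dish [[ 559.1 -120.4]]
sq [543.61965115 112.60823011] 8.748995124766658
t 0.1 at [ 190.6 -488.8  226.1] yaw 21.3 w 91.6 dp(now) [ 26.865 -15.017   0.031] dp(final) [ 1.6078e+01 -2.6243e+01  5.0000e-03] twist 5.86 F [0.7 0.  0.4]
```

View pics/car.png

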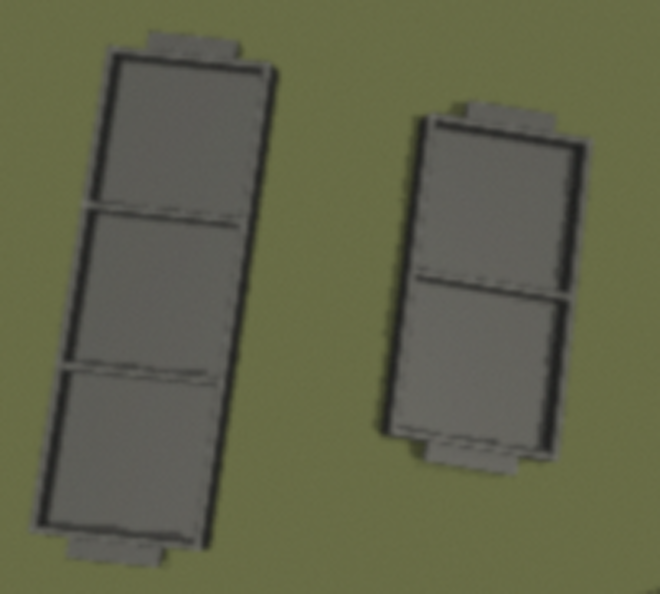

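The carrier top corners are in crop pixels. Long: (110,48), (268,65), (200,545), (35,528). Short: (424,117), (588,140), (555,458), (390,432). Next I convert them and set out.

```bash
python3 - <<'E'
from h import *
for n,c,off in(('long',[(110,48),(268,65),(200,545),(35,528)],125),('short',[(424,117),(588,140),(555,458),(390,432)],110)):
    if n=='short': c=[(u-330,v) for u,v in c];off=440
    q=cast('top',[(off+u/3.3-.35,155+v/3.3-.35) for u,v in c],20)
    ax=(q[0]+q[1]-q[2]-q[3])/2;m=q.mean(0);e=ax/np.linalg.norm(ax)
    print(n,m,np.linalg.norm(ax),np.linalg.norm(q[0]-q[1]),np.degrees(np.arctan2(e[1],e[0])),[ (m+k*e).round(1) for k in(-88,-44,44,88)])
E
```

```text
long [531.0706483  277.15909627] 263.5479026678995 88.32978778591735 -5.387395815475604 [array([443.5, 285.4]), array([487.3, 281.3]), array([574.9, 273. ]), array([618.7, 268.9])]
short [ 537.89359414 -291.34073553] 176.23433297680032 91.3823546300634 -8.449050923090802 [array([ 450.8, -278.4]), array([ 494.4, -284.9]), array([ 581.4, -297.8]), array([ 624.9, -304.3])]
```

>>> {"op": "arm_command", "data": {
  "gripper": [75,75,75,75,75],
  "dp": [
    [1,-0.5,0],
    [1,-0.5,0],
    [1,-0.6,0],
    [1,-0.6,0],
    [1,-0.7,0]
  ],
  "twist": [1,1,1,1,1]
}}

```text
time: 0.72
tool_pos: [299.9, -393.3, 226.4]
tcp_rot: [-3.141, 0.0, -0.068]
contact_force: [0.0, -0.7, 0.4]
grip_width: 75.1
finger_force: 0.0
```

>>> {"op": "arm_command", "data": {
  "gripper": [75,75,75,75,75],
  "dp": [
    [0.6,-1,0],
    [0.6,-1,0],
    [0.6,-1,0],
    [0.6,-1,0],
    [0.6,-1,0]
  ],
  "twist": [0.8,0,0,0,0]
}}

```text
time: 1.35
tool_pos: [389.2, -278.1, 226.4]
tcp_rot: [-3.141, 0.001, -0.134]
contact_force: [0.1, 0.7, -0.1]
grip_width: 75.2
finger_force: 0.0
```

>>> {"op": "arm_command", "data": {
  "gripper": [75,75,75,75,75],
  "dp": [
    [0.6,-1,0],
    [0.6,-1,0],
    [0.6,-1,0],
    [0.6,-1,0],
    [0.6,-1,0]
  ],
  "twist": [0,0,0,0,0]
}}

```text
time: 1.98
tool_pos: [480.2, -164.3, 226.4]
tcp_rot: [-3.141, 0.001, -0.134]
contact_force: [0.0, 0.2, 0.7]
grip_width: 75.0
finger_force: 0.0
```

>>> {"op": "arm_command", "data": {
  "gripper": [75,75,75,75,75],
  "dp": [
    [0.6,-1,0],
    [0.6,-1,0],
    [0.6,-1,0],
    [0.6,-1,0],
    [0.6,-1,0]
  ],
  "twist": [0,0,0,0,0]
}}

```text
time: 2.6
tool_pos: [571.2, -50.5, 226.2]
tcp_rot: [3.142, 0.001, -0.134]
contact_force: [-0.5, -1.2, 0.1]
grip_width: 74.6
finger_force: 0.0
```

>>> {"op": "arm_command", "data": {
  "gripper": [75,75,75,75,75],
  "dp": [
    [0.6,-1,0],
    [0.6,-1,0],
    [0.6,-1,0],
    [0.6,-1,0],
    [0.6,-1,0]
  ],
  "twist": [0,0,0,0,0]
}}

```text
time: 3.22
tool_pos: [662.3, 63.2, 226.0]
tcp_rot: [3.141, 0.001, -0.134]
contact_force: [-0.4, -1.7, -0.5]
grip_width: 75.4
finger_force: 0.0
```

```bash
python3 -c "
from h import *
go(679,105.5,62)"
```

```text
t 3.23 at [662.3  63.2 226. ] yaw -7.7 w 75.4 dp(now) [ 0.444 -1.767  6.561] dp(final) [ 0.427 -1.767  6.562] twist 0.06 F [-0.4 -1.7 -0.5]
```

>>> {"op": "arm_command", "data": {
  "gripper": [75,75,75,75,75],
  "dp": [
    [0.22,-0.88,0],
    [0.22,-0.88,0],
    [0,0,1],
    [0,0,1],
    [0,0,1]
  ],
  "twist": [0,0,0,0,0]
}}

```text
time: 3.85
tool_pos: [678.4, 104.7, 150.2]
tcp_rot: [3.141, 0.001, -0.134]
contact_force: [0.0, 0.1, 0.5]
grip_width: 75.0
finger_force: 0.0
```

```bash
python3 - <<'E'
from h import *
t=capture('top');s=capture('side')
cv2.imwrite('pics/a1.png',np.hstack([cv2.resize(t[90:290,150:350],(399,399)),cv2.resize(s[90:290,130:330],(399,399))])[:,:,::-1])
go(679,105.5,62)
E
```

```text
t 3.95 at [676.7 104.5 147.7] yaw -7.7 w 74.7 dp(now) [ 0.109 -0.057  3.429] dp(final) [ 0.084 -0.052  3.43 ] twist 0.06 F [-0.9 -0.4 -0.8]
```

View pics/a1.png

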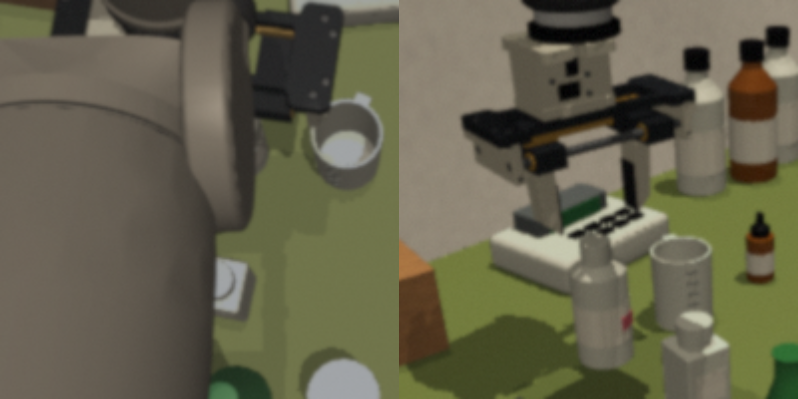

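In the side view the two fingertips straddle the line above the bottle cap (595,240 in the crop), so the alignment is good. Going down to grip.

>>> {"op": "arm_command", "data": {
  "gripper": [75,75,75,75,75],
  "dp": [
    [0.03,-0.03,1],
    [0,0,1],
    [0,0,1],
    [0,0,0.5],
    [0,0,0]
  ],
  "twist": [0,0,0,0,0]
}}

```text
time: 4.58
tool_pos: [679.5, 105.2, 64.0]
tcp_rot: [3.141, 0.001, -0.134]
contact_force: [-0.0, -0.5, 0.4]
grip_width: 75.1
finger_force: 0.0
```

>>> {"op": "arm_command", "data": {
  "gripper": [40,40,40,40,40],
  "dp": [
    [0,0,0],
    [0,0,0],
    [0,0,0],
    [0,0,0],
    [0,0,0]
  ],
  "twist": [0,0,0,0,0]
}}

```text
time: 5.2
tool_pos: [680.2, 105.3, 65.1]
tcp_rot: [-3.141, -0.002, -0.134]
contact_force: [-0.0, 1.6, 6.2]
grip_width: 53.3
finger_force: 30.0
```

```bash
python3 -c "
from h import *
go(531,278,62)"
```

```text
t 5.2 at [680.2 105.3  65.1] yaw -7.7 w 53.3 dp(now) [-6.839 -6.047  0.116] dp(final) [-6.871 -6.011  0.126] twist 0.06 F [-0.   1.6  6.2]
```

>>> {"op": "arm_command", "data": {
  "gripper": [40,40,40,40,40],
  "dp": [
    [0,0,-0.6],
    [0,0,-0.9],
    [-0.4,-0.3,-0.5],
    [-0.85,-0.75,0],
    [-0.85,-0.75,0]
  ],
  "twist": [0,0,0,0,0]
}}

```text
time: 5.82
tool_pos: [632.3, 157.7, 114.3]
tcp_rot: [3.142, 0.001, -0.135]
contact_force: [-0.3, 0.7, -1.0]
grip_width: 53.1
finger_force: 30.0
```

>>> {"op": "arm_command", "data": {
  "gripper": [40,40,40,40,40],
  "dp": [
    [-0.9,-0.8,0],
    [-0.9,-0.8,0],
    [-0.9,-0.8,0],
    [-0.9,-0.8,0],
    [-0.7,-0.6,0]
  ],
  "twist": [0,0,0,0,0]
}}

```text
time: 6.45
tool_pos: [538.1, 266.6, 114.2]
tcp_rot: [3.141, 0.001, -0.133]
contact_force: [0.5, 0.1, -1.0]
grip_width: 53.3
finger_force: 30.0
```

>>> {"op": "arm_command", "data": {
  "gripper": [40,40,40,40,40],
  "dp": [
    [-0.4,-0.4,0],
    [0,0,0],
    [0,0,0],
    [0,0,0],
    [0,0,0]
  ],
  "twist": [0,0,0,0,0]
}}

```text
time: 7.08
tool_pos: [531.6, 276.1, 114.1]
tcp_rot: [3.141, 0.0, -0.135]
contact_force: [-1.0, -0.2, -0.7]
grip_width: 53.2
finger_force: 30.0
```

```bash
python3 - <<'E'
from h import *
s=capture('side');cv2.imwrite('pics/a2.png',cv2.resize(s[150:450,80:400],None,fx=2,fy=2)[:600,:,::-1])
go(531,278,67)
E
```

```text
t 7.12 at [531.6 276.2 114.1] yaw -7.74 w 53.1 dp(now) [-0.033 -0.068  1.885] dp(final) [-0.033 -0.068  1.885] twist 0.05 F [-0.4  0.3 -1.9]
```

View pics/a2.png

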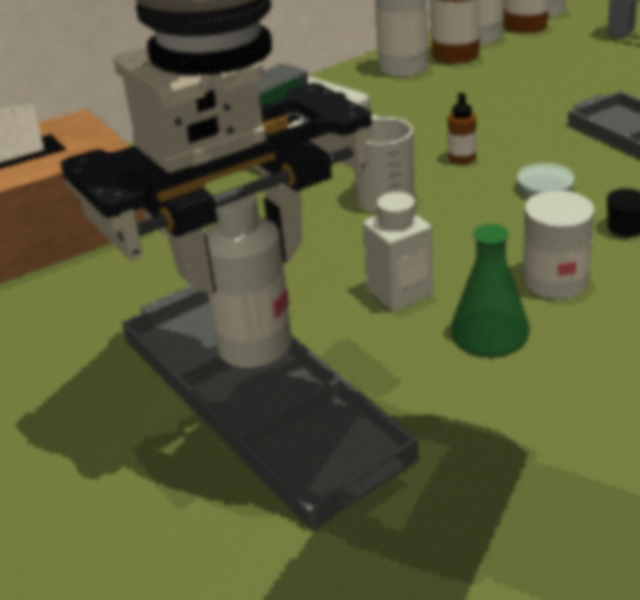

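The bottle hangs upright over the middle bay with its foot at about (253,355), still some 50 mm above the floor. Lowering.

>>> {"op": "arm_command", "data": {
  "gripper": [40,40,40,40,40],
  "dp": [
    [0,-0.05,0.8],
    [0,0,0.6],
    [0,0,0.3],
    [0,0,0.08],
    [0,0,0]
  ],
  "twist": [0,0,0,0,0]
}}

```text
time: 7.75
tool_pos: [531.7, 278.0, 70.0]
tcp_rot: [-3.141, -0.001, -0.134]
contact_force: [0.1, 0.6, -0.6]
grip_width: 53.4
finger_force: 30.0
```

>>> {"op": "arm_command", "data": {
  "gripper": [40,40,40,40,40],
  "dp": [
    [0,0,0.05],
    [0,0,0],
    [0,0,0],
    [0,0,0],
    [0,0,0]
  ],
  "twist": [0,0,0,0,0]
}}

```text
time: 8.38
tool_pos: [531.9, 278.1, 69.1]
tcp_rot: [-3.141, -0.001, -0.134]
contact_force: [-0.3, 0.9, 5.9]
grip_width: 53.1
finger_force: 30.0
```

Contact shows at 5.9 N, so the bottle is on the floor. Release and lift.

>>> {"op": "arm_command", "data": {
  "gripper": [75,75,75,75,75],
  "dp": [
    [0,0,0],
    [0,0,0],
    [0,0,0],
    [0,0,0],
    [0,0,-0.5]
  ],
  "twist": [0,0,0,0,0]
}}

```text
time: 9.0
tool_pos: [530.7, 277.6, 80.4]
tcp_rot: [3.14, 0.002, -0.134]
contact_force: [0.0, -0.0, -0.6]
grip_width: 74.9
finger_force: 0.0
```

>>> {"op": "arm_command", "data": {
  "gripper": [75,75,75,75,75],
  "dp": [
    [0,0,-1],
    [0,0,-1],
    [0,0,-1],
    [0,0.5,0],
    [0,1,0]
  ],
  "twist": [0,0,0,0,0]
}}

```text
time: 9.62
tool_pos: [525.9, 240.2, 155.6]
tcp_rot: [3.141, 0.0, -0.133]
contact_force: [-0.1, 0.5, -0.3]
grip_width: 74.9
finger_force: 0.0
```

```bash
python3 -c "
from h import *
go(544,112.5,38,-8.5)"
```

```text
t 9.62 at [525.9 240.2 155.6] yaw -7.63 w 74.9 dp(now) [1.395 4.966 4.706] dp(final) [1.47  4.945 4.705] twist 0.17 F [-0.1  0.5 -0.3]
```

>>> {"op": "arm_command", "data": {
  "gripper": [75,75,75,75,75],
  "dp": [
    [0.29,0.99,0],
    [0.29,0.99,0],
    [0.29,0.99,0],
    [0.29,0.99,0],
    [0.29,0.99,0]
  ],
  "twist": [0.15,0,0,0,0]
}}

```text
time: 10.25
tool_pos: [543.7, 111.5, 155.1]
tcp_rot: [3.141, 0.002, -0.148]
contact_force: [0.5, -0.0, 0.4]
grip_width: 74.9
finger_force: 0.0
```

>>> {"op": "arm_command", "data": {
  "gripper": [75,75,75,75,75],
  "dp": [
    [0,0,1],
    [0,0,1],
    [0,0,1],
    [0,0,1],
    [0,0,0.7]
  ],
  "twist": [0,0,0,0,0]
}}

```text
time: 10.88
tool_pos: [543.0, 112.2, 36.6]
tcp_rot: [3.141, 0.003, -0.148]
contact_force: [-0.9, -1.0, -0.2]
grip_width: 75.0
finger_force: 0.0
```

>>> {"op": "arm_command", "data": {
  "gripper": [75,30,30,30,30],
  "dp": [
    [0,0,0],
    [0,0,0],
    [0,0,0],
    [0,0,0],
    [0,0,0]
  ],
  "twist": [0,0,0,0,0]
}}

```text
time: 11.5
tool_pos: [544.7, 113.1, 38.9]
tcp_rot: [-3.141, -0.001, -0.147]
contact_force: [0.1, 0.3, 1.6]
grip_width: 44.2
finger_force: 29.6
```

```bash
python3 -c "
from h import *
go(443.5,286,41)"
```

```text
t 11.5 at [544.7 113.1  38.9] yaw -8.44 w 44.2 dp(now) [-5.019 -6.246 -0.087] dp(final) [-4.97  -6.284 -0.083] twist -0.09 F [0.1 0.3 1.6]
```

>>> {"op": "arm_command", "data": {
  "gripper": [30,30,30,30,30],
  "dp": [
    [0,0,-0.6],
    [0,0,-1],
    [-0.3,-0.3,-0.6],
    [-0.75,-0.9,0],
    [-0.75,-0.9,0]
  ],
  "twist": [0,0,0,0,0]
}}

```text
time: 12.12
tool_pos: [506.7, 172.5, 94.1]
tcp_rot: [-3.141, -0.0, -0.148]
contact_force: [-0.9, -0.2, -1.9]
grip_width: 44.1
finger_force: 29.6
```

>>> {"op": "arm_command", "data": {
  "gripper": [30,30,30,30,30],
  "dp": [
    [-0.75,-0.9,0],
    [-0.75,-0.95,0],
    [-0.75,-0.95,0],
    [-0.55,-0.8,0],
    [-0.4,-0.5,0]
  ],
  "twist": [0,0,0,0,0]
}}

```text
time: 12.75
tool_pos: [442.4, 285.9, 93.8]
tcp_rot: [3.142, 0.0, -0.146]
contact_force: [0.2, -0.0, -1.6]
grip_width: 44.2
finger_force: 29.6
```

>>> {"op": "arm_command", "data": {
  "gripper": [30,30,30,30,30],
  "dp": [
    [0,-0.04,0.8],
    [0,0,0.6],
    [0,0,0.4],
    [0,0,0.14],
    [0,0,0]
  ],
  "twist": [0,0,0,0,0]
}}

```text
time: 13.38
tool_pos: [443.9, 285.5, 44.9]
tcp_rot: [3.141, 0.0, -0.148]
contact_force: [0.6, 0.1, -1.6]
grip_width: 44.2
finger_force: 29.6
```

```bash
python3 - <<'E'
from h import *
s=capture('side');cv2.imwrite('pics/a3.png',cv2.resize(s[150:450,80:400],None,fx=2,fy=2)[:600,:,::-1])
go(443.5,286,41)
E
```

```text
t 13.43 at [444.  285.6  45.2] yaw -8.47 w 44.1 dp(now) [-0.022 -0.012  0.167] dp(final) [-0.022 -0.012  0.167] twist -0.09 F [ 0.7 -0.5 -1.3]
```

View pics/a3.png

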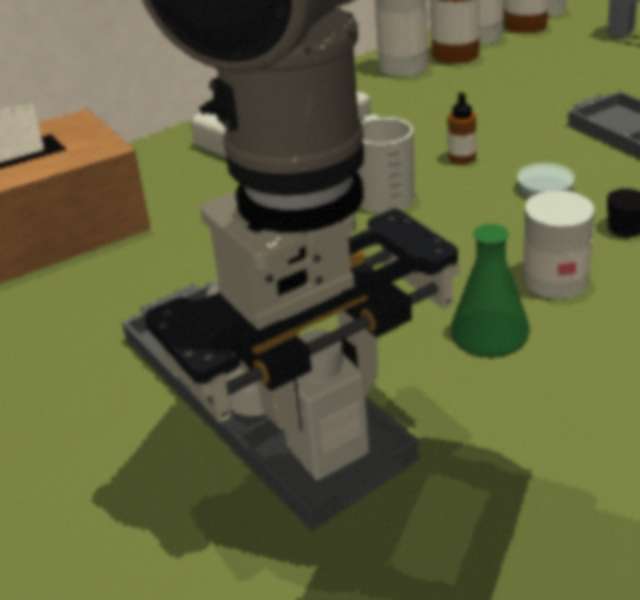

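The square bottle is inside the near bay with its foot at about (335,455), just above the floor. Lowering the last 2–3 mm.

>>> {"op": "arm_command", "data": {
  "gripper": [30,30,30,30,30],
  "dp": [
    [0,0,0.06],
    [0,0,0.04],
    [0,0,0],
    [0,0,0],
    [0,0,0]
  ],
  "twist": [0,0,0,0,0]
}}

```text
time: 14.05
tool_pos: [444.0, 285.8, 42.9]
tcp_rot: [-3.141, -0.001, -0.147]
contact_force: [-1.7, -1.4, 5.4]
grip_width: 44.5
finger_force: 29.7
```

>>> {"op": "arm_command", "data": {
  "gripper": [75,75,75,75,75],
  "dp": [
    [0,0,0],
    [0,0,0],
    [0,0,0],
    [0,0,0],
    [0,0,-0.5]
  ],
  "twist": [0,0,0,0,0]
}}

```text
time: 14.68
tool_pos: [443.0, 285.4, 54.6]
tcp_rot: [3.14, 0.002, -0.148]
contact_force: [0.4, -0.3, -0.2]
grip_width: 74.8
finger_force: 0.0
```

>>> {"op": "arm_command", "data": {
  "gripper": [75,75,75,75,75],
  "dp": [
    [0,0,-1],
    [0,0,-1],
    [0,0,-1],
    [0,0,-1],
    [0,0.5,0]
  ],
  "twist": [0,0,0,0,0]
}}

```text
time: 15.3
tool_pos: [443.0, 273.9, 157.3]
tcp_rot: [-3.139, -0.005, -0.146]
contact_force: [0.2, 0.4, -0.6]
grip_width: 75.1
finger_force: 0.0
```

```bash
python3 -c "
from h import *
go(671,-113,26)"
```

```text
t 15.3 at [443.  273.9 157.3] yaw -8.38 w 75.1 dp(now) [11.255 13.996  5.265] dp(final) [11.185 14.057  5.252] twist -0.08 F [ 0.2  0.4 -0.6]
```

15 rows across at x 0.75, y 0.93.

>>> {"op": "arm_command", "data": {
  "gripper": [75,75,75,75,75],
  "dp": [
    [0.75,0.93,0],
    [0.75,0.93,0],
    [0.75,0.93,0],
    [0.75,0.93,0],
    [0.75,0.93,0]
  ],
  "twist": [0,0,0,0,0]
}}

```text
time: 15.92
tool_pos: [517.1, 142.9, 154.0]
tcp_rot: [3.141, 0.002, -0.148]
contact_force: [0.8, -0.1, 0.2]
grip_width: 74.9
finger_force: 0.0
```

>>> {"op": "arm_command", "data": {
  "gripper": [75,75,75,75,75],
  "dp": [
    [0.75,0.93,0],
    [0.75,0.93,0],
    [0.75,0.93,0],
    [0.75,0.93,0],
    [0.75,0.93,0]
  ],
  "twist": [0,0,0,0,0]
}}

```text
time: 16.55
tool_pos: [592.6, 14.3, 153.9]
tcp_rot: [3.141, 0.002, -0.148]
contact_force: [0.9, 1.0, 0.7]
grip_width: 75.1
finger_force: 0.0
```

>>> {"op": "arm_command", "data": {
  "gripper": [75,75,75,75,75],
  "dp": [
    [0.75,0.93,0],
    [0.75,0.93,0],
    [0.75,0.93,0],
    [0.75,0.93,0],
    [0.75,0.93,0]
  ],
  "twist": [0,0,0,0,0]
}}

```text
time: 17.18
tool_pos: [668.2, -114.4, 153.7]
tcp_rot: [-3.142, 0.002, -0.148]
contact_force: [-0.4, 0.2, 0.4]
grip_width: 75.1
finger_force: 0.0
```

```bash
python3 -c "
from h import *
go(671,-113,26)"
```

```text
t 17.18 at [ 668.2 -114.4  153.7] yaw -8.47 w 75.1 dp(now) [ 0.114 -0.07   5.109] dp(final) [ 0.104 -0.07   5.109] twist -0.09 F [-0.4  0.2  0.4]
```

>>> {"op": "arm_command", "data": {
  "gripper": [75,75,75,75,75],
  "dp": [
    [0.1,-0.06,1],
    [0,0,1],
    [0,0,1],
    [0,0,1],
    [0,0,0.8]
  ],
  "twist": [0,0,0,0,0]
}}

```text
time: 17.8
tool_pos: [670.2, -112.1, 32.9]
tcp_rot: [-3.141, 0.003, -0.148]
contact_force: [0.3, -0.6, -0.1]
grip_width: 75.0
finger_force: 0.0
```

>>> {"op": "arm_command", "data": {
  "gripper": [75,20,20,20,20],
  "dp": [
    [0,0,0.28],
    [0,0,0],
    [0,0,0],
    [0,0,0],
    [0,0,0]
  ],
  "twist": [0,0,0,0,0]
}}

```text
time: 18.42
tool_pos: [671.8, -111.9, 28.6]
tcp_rot: [3.141, -0.001, -0.147]
contact_force: [0.3, -0.3, 0.9]
grip_width: 39.7
finger_force: 0.0
```

>>> {"op": "arm_command", "data": {
  "gripper": [20,20,20,20,20],
  "dp": [
    [0,0,0],
    [0,0,0],
    [0,0,-0.5],
    [0,0,-0.8],
    [0,0,-1]
  ],
  "twist": [0,0,0,0,0]
}}

```text
time: 19.05
tool_pos: [671.3, -111.7, 86.3]
tcp_rot: [-3.142, 0.001, -0.147]
contact_force: [0.2, -0.2, -0.5]
grip_width: 31.2
finger_force: 30.0
```

```bash
python3 -c "
from h import *
go(619,269.5,30)"
```

```text
t 19.05 at [ 671.3 -111.7   86.3] yaw -8.44 w 31.2 dp(now) [ -4.306 -14.776   2.254] dp(final) [ -4.193 -14.809   2.251] twist -0.09 F [ 0.2 -0.2 -0.5]
```

>>> {"op": "arm_command", "data": {
  "gripper": [20,20,20,20,20],
  "dp": [
    [0,0,-1],
    [0,-0.2,-0.7],
    [0,-0.6,0],
    [-0.2,-0.9,0],
    [-0.3,-0.98,0]
  ],
  "twist": [0,0,0,0,0]
}}

```text
time: 19.68
tool_pos: [668.1, -41.4, 126.5]
tcp_rot: [-3.141, 0.003, -0.147]
contact_force: [-0.1, -0.8, -1.1]
grip_width: 31.6
finger_force: 30.0
```

>>> {"op": "arm_command", "data": {
  "gripper": [20,20,20,20,20],
  "dp": [
    [-0.3,-0.98,0],
    [-0.3,-0.98,0],
    [-0.3,-0.98,0],
    [-0.3,-0.98,0],
    [-0.3,-0.98,0]
  ],
  "twist": [0,0,0,0,0]
}}

```text
time: 20.3
tool_pos: [649.3, 85.0, 127.9]
tcp_rot: [3.142, 0.0, -0.147]
contact_force: [0.0, -0.1, -0.9]
grip_width: 31.1
finger_force: 30.0
```

>>> {"op": "arm_command", "data": {
  "gripper": [20,20,20,20,20],
  "dp": [
    [-0.3,-0.98,0],
    [-0.3,-0.98,0],
    [-0.3,-0.98,0],
    [-0.3,-0.98,0],
    [-0.3,-0.98,0]
  ],
  "twist": [0,0,0,0,0]
}}

```text
time: 20.92
tool_pos: [630.1, 211.6, 127.9]
tcp_rot: [3.142, -0.0, -0.147]
contact_force: [-0.2, 1.0, 0.4]
grip_width: 31.3
finger_force: 30.0
```

```bash
python3 -c "
from h import *
go(619,269.5,33)"
```

```text
t 20.93 at [630.1 211.6 127.9] yaw -8.42 w 31.3 dp(now) [-0.777 -2.227  3.796] dp(final) [-0.761 -2.232  3.796] twist -0.08 F [-0.2  1.   0.4]
```

>>> {"op": "arm_command", "data": {
  "gripper": [20,20,20,20,20],
  "dp": [
    [-0.3,-0.9,0],
    [-0.3,-0.8,0],
    [-0.18,-0.53,0.3],
    [0,0,1],
    [0,0,1]
  ],
  "twist": [0,0,0,0,0]
}}

```text
time: 21.55
tool_pos: [619.5, 267.9, 69.4]
tcp_rot: [3.141, -0.0, -0.147]
contact_force: [-0.8, -0.1, -0.3]
grip_width: 31.5
finger_force: 30.0
```

>>> {"op": "arm_command", "data": {
  "gripper": [20,20,20,20,20],
  "dp": [
    [0,0,0.7],
    [0,0,0.5],
    [0,0,0.2],
    [0,0,0],
    [0,0,0]
  ],
  "twist": [0,0,0,0,0]
}}

```text
time: 22.18
tool_pos: [620.3, 267.7, 36.3]
tcp_rot: [-3.141, -0.001, -0.148]
contact_force: [0.1, 0.0, -0.2]
grip_width: 31.5
finger_force: 30.0
```

```bash
python3 - <<'E'
from h import *
s=capture('side');cv2.imwrite('pics/a4.png',cv2.resize(s[150:450,80:400],None,fx=2,fy=2)[:600,:,::-1])
go(619,269.5,33)
E
```

```text
t 22.23 at [620.2 267.8  36.3] yaw -8.45 w 31.5 dp(now) [-0.058 -0.061  0.133] dp(final) [-0.058 -0.061  0.133] twist -0.09 F [-0.1 -0.1 -0.6]
```

View pics/a4.png

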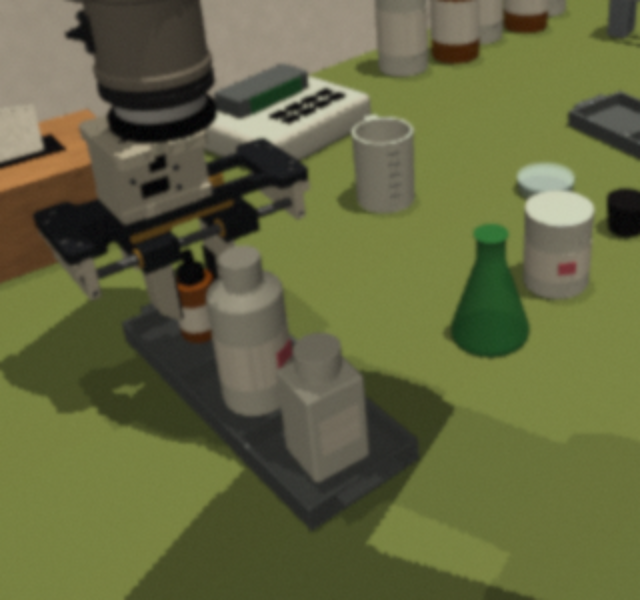

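The dropper is over the far bay, with its foot at about (197,335). The bottle and square bottle stand well in theirs.

>>> {"op": "arm_command", "data": {
  "gripper": [20,20,20,20,20],
  "dp": [
    [0,0,0.08],
    [0,0,0.06],
    [0,0,0],
    [0,0,0],
    [0,0,0]
  ],
  "twist": [0,0,0,0,0]
}}

```text
time: 22.85
tool_pos: [619.9, 267.7, 32.3]
tcp_rot: [-3.141, -0.001, -0.147]
contact_force: [-0.7, -0.9, 3.7]
grip_width: 31.4
finger_force: 30.0
```

>>> {"op": "arm_command", "data": {
  "gripper": [70,70,70,70,70],
  "dp": [
    [0,0,0],
    [0,0,0],
    [0,0,0],
    [0,0,0],
    [0,0,-0.5]
  ],
  "twist": [0,0,0,0,0]
}}

```text
time: 23.48
tool_pos: [618.9, 267.4, 43.7]
tcp_rot: [3.14, 0.002, -0.147]
contact_force: [0.2, 0.3, 0.9]
grip_width: 69.4
finger_force: 0.0
```

>>> {"op": "arm_command", "data": {
  "gripper": [86,86,86,86,86],
  "dp": [
    [0,0,-1],
    [0,0,-1],
    [0,0,-1],
    [0,0,-1],
    [0.1,0.5,0]
  ],
  "twist": [0,0,0,0,0]
}}

```text
time: 24.1
tool_pos: [621.6, 255.6, 147.5]
tcp_rot: [-3.139, -0.005, -0.146]
contact_force: [0.5, -0.5, -1.0]
grip_width: 86.1
finger_force: 0.0
```

```bash
python3 -c "
from h import *
go(674,5.6,33)"
```

```text
t 24.1 at [621.6 255.6 147.5] yaw -8.37 w 86.1 dp(now) [3.505 9.599 4.577] dp(final) [3.468 9.61  4.581] twist -0.07 F [ 0.5 -0.5 -1. ]
```

>>> {"op": "arm_command", "data": {
  "gripper": [86,86,86,86,86],
  "dp": [
    [0.35,0.95,0],
    [0.35,0.95,0],
    [0.35,0.95,0],
    [0.35,0.95,0],
    [0.35,0.95,0]
  ],
  "twist": [0,0,0,0,0]
}}

```text
time: 24.72
tool_pos: [645.6, 129.2, 143.2]
tcp_rot: [3.141, 0.002, -0.148]
contact_force: [0.2, -0.1, 0.2]
grip_width: 86.0
finger_force: 0.0
```

>>> {"op": "arm_command", "data": {
  "gripper": [86,86,86,86,86],
  "dp": [
    [0.35,0.95,0],
    [0.35,0.95,0],
    [0.35,0.95,0],
    [0.35,0.95,0],
    [0.35,0.95,0]
  ],
  "twist": [0,0,0,0,0]
}}

```text
time: 25.35
tool_pos: [671.9, 5.5, 143.9]
tcp_rot: [3.141, 0.001, -0.148]
contact_force: [0.6, -0.6, 0.1]
grip_width: 86.1
finger_force: 0.0
```

```bash
python3 - <<'E'
from h import *
s=capture('side');cv2.imwrite('pics/a5.png',cv2.resize(s[100:400,150:470],None,fx=2,fy=2)[:600,:,::-1])
go(674,5.6,33)
E
```

```text
t 25.4 at [672.6   2.  144. ] yaw -8.59 w 86.0 dp(now) [ 0.034 -0.159  4.439] dp(final) [ 0.036 -0.15   4.44 ] twist -0.12 F [ 0.9 -2.7  0.2]
```

View pics/a5.png

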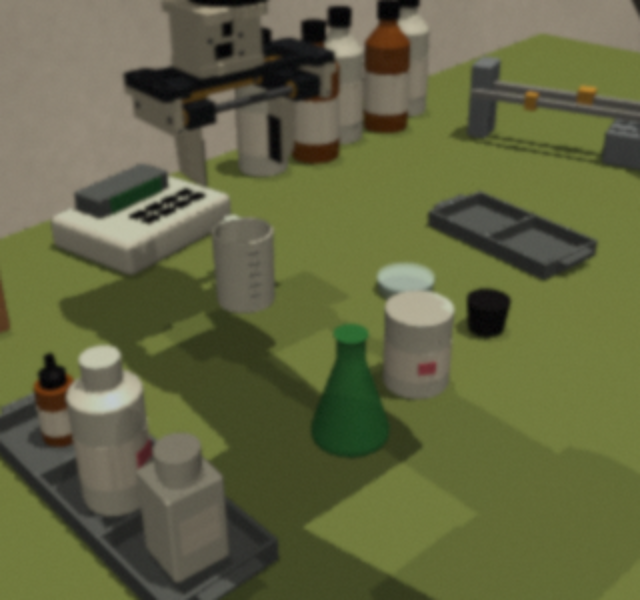

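The first kit is complete and upright. The fingers at (192,165) and (280,140) straddle the beaker rim at (243,230). Descending and gripping.

>>> {"op": "arm_command", "data": {
  "gripper": [86,86,86,86,86],
  "dp": [
    [0.03,-0.1,1],
    [0,0,1],
    [0,0,1],
    [0,0,1],
    [0,0,0.4]
  ],
  "twist": [0,0,0,0,0]
}}

```text
time: 26.02
tool_pos: [672.1, 9.3, 32.6]
tcp_rot: [3.141, 0.003, -0.147]
contact_force: [-1.6, 0.4, -1.2]
grip_width: 86.0
finger_force: 0.0
```

>>> {"op": "arm_command", "data": {
  "gripper": [86,45,45,45,45],
  "dp": [
    [0,0,0],
    [0,0,0],
    [0,0,0],
    [0,0,0],
    [0,0,0]
  ],
  "twist": [0,0,0,0,0]
}}

```text
time: 26.65
tool_pos: [673.5, 9.3, 35.2]
tcp_rot: [3.141, -0.001, -0.147]
contact_force: [-0.7, -1.3, 2.7]
grip_width: 60.4
finger_force: 30.0
```

```bash
python3 -c "
from h import *
go(581.5,-298.5,37)"
```

```text
t 26.65 at [673.5   9.3  35.2] yaw -8.45 w 60.4 dp(now) [-1.831 12.72  -0.072] dp(final) [-1.931 12.705 -0.072] twist -0.09 F [-0.7 -1.3  2.7]
```

>>> {"op": "arm_command", "data": {
  "gripper": [45,45,45,45,45],
  "dp": [
    [0,0,-0.6],
    [0,0,-0.9],
    [0,0.3,-0.5],
    [-0.1,0.7,0],
    [-0.15,0.95,0]
  ],
  "twist": [0,0,0,0,0]
}}

```text
time: 27.28
tool_pos: [658.8, -39.1, 83.8]
tcp_rot: [3.141, 0.001, -0.147]
contact_force: [-0.3, -0.1, -0.2]
grip_width: 60.4
finger_force: 30.0
```

>>> {"op": "arm_command", "data": {
  "gripper": [45,45,45,45,45],
  "dp": [
    [-0.15,0.98,0],
    [-0.15,0.98,0],
    [-0.15,0.98,0],
    [-0.15,0.98,0],
    [-0.15,0.98,0]
  ],
  "twist": [0,0,0,0,0]
}}

```text
time: 27.9
tool_pos: [621.5, -158.5, 83.4]
tcp_rot: [-3.141, 0.002, -0.149]
contact_force: [0.2, -0.7, -0.1]
grip_width: 60.0
finger_force: 30.0
```

>>> {"op": "arm_command", "data": {
  "gripper": [45,45,45,45,45],
  "dp": [
    [-0.15,0.98,0],
    [-0.15,0.98,0],
    [-0.15,0.98,0],
    [-0.15,0.98,0],
    [-0.15,0.98,0]
  ],
  "twist": [0,0,0,0,0]
}}

```text
time: 28.52
tool_pos: [584.7, -276.6, 83.4]
tcp_rot: [-3.141, 0.002, -0.149]
contact_force: [-1.4, -0.4, -1.0]
grip_width: 60.4
finger_force: 30.0
```

```bash
python3 -c "
from h import *
go(581.5,-298.5,38.5)"
```

```text
t 28.52 at [ 584.7 -276.6   83.4] yaw -8.52 w 60.4 dp(now) [0.008 0.885 1.795] dp(final) [-0.004  0.884  1.795] twist -0.1 F [-1.4 -0.4 -1. ]
```

>>> {"op": "arm_command", "data": {
  "gripper": [45,45,45,45,45],
  "dp": [
    [0,0.5,0],
    [0,0.27,0.5],
    [0,0,0.7],
    [0,0,0.4],
    [0,0,0.1]
  ],
  "twist": [0,0,0,0,0]
}}

```text
time: 29.15
tool_pos: [583.5, -292.5, 40.4]
tcp_rot: [-3.141, 0.002, -0.146]
contact_force: [0.1, -0.7, -0.9]
grip_width: 60.2
finger_force: 30.0
```

```bash
python3 - <<'E'
from h import *
s=capture('side');cv2.imwrite('pics/a6.png',cv2.resize(s[100:300,300:500],None,fx=3,fy=3)[:600,:,::-1])
go(581.5,-298.5,38.5)
E
```

```text
t 29.2 at [ 583.7 -292.8   40.9] yaw -8.4 w 59.9 dp(now) [-0.054  0.238  0.095] dp(final) [-0.056  0.238  0.095] twist -0.08 F [ 0.  -0.3 -0.2]
```

View pics/a6.png

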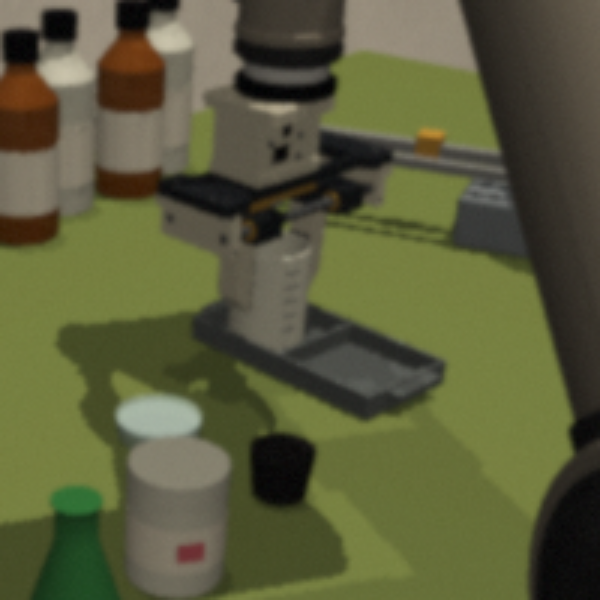

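The beaker is inside the far bay of the short carrier, foot at about (265,335), slightly toward the inner wall. Shifting 5 mm, then lowering to contact.

>>> {"op": "arm_command", "data": {
  "gripper": [45,45,45,45,45],
  "dp": [
    [0,0.2,0],
    [0,0,0],
    [0,0,0.05],
    [0,0,0.05],
    [0,0,0]
  ],
  "twist": [0,0,0,0,0]
}}

```text
time: 29.82
tool_pos: [583.0, -298.5, 39.3]
tcp_rot: [-3.142, 0.0, -0.147]
contact_force: [-0.9, 0.8, -0.8]
grip_width: 60.1
finger_force: 30.0
```

>>> {"op": "arm_command", "data": {
  "gripper": [45,45,45,45,45],
  "dp": [
    [0,0,0.03],
    [0,0,0.03],
    [0,0,0],
    [0,0,0],
    [0,0,0]
  ],
  "twist": [0,0,0,0,0]
}}

```text
time: 30.45
tool_pos: [583.3, -298.7, 39.2]
tcp_rot: [3.141, -0.001, -0.147]
contact_force: [-2.5, 1.2, 6.2]
grip_width: 60.3
finger_force: 30.0
```

>>> {"op": "arm_command", "data": {
  "gripper": [86,86,86,86,86],
  "dp": [
    [0,0,0],
    [0,0,0],
    [0,0,0],
    [0,0,0],
    [0,0,-0.5]
  ],
  "twist": [0,0,0,0,0]
}}

```text
time: 31.08
tool_pos: [582.4, -298.2, 49.8]
tcp_rot: [-3.141, 0.002, -0.147]
contact_force: [-1.2, 1.0, 0.8]
grip_width: 86.2
finger_force: 0.0
```

>>> {"op": "arm_command", "data": {
  "gripper": [82,82,82,82,82],
  "dp": [
    [0,0,-1],
    [0,0,-1],
    [0,0,-1],
    [0,0,-1],
    [-0.5,-0.5,0]
  ],
  "twist": [0,0,0,0,0]
}}

```text
time: 31.7
tool_pos: [574.0, -285.8, 154.0]
tcp_rot: [3.139, -0.006, -0.148]
contact_force: [0.1, 0.1, -0.2]
grip_width: 81.9
finger_force: 0.0
```

```bash
python3 -c "
from h import *
go(451,6.8,41)"
```

```text
t 31.7 at [ 574.  -285.8  154. ] yaw -8.49 w 81.9 dp(now) [ -6.621 -10.863   4.447] dp(final) [ -6.502 -10.905   4.519] twist -0.1 F [ 0.1  0.1 -0.2]
```

>>> {"op": "arm_command", "data": {
  "gripper": [82,82,82,82,82],
  "dp": [
    [-0.6,-0.98,0],
    [-0.6,-0.98,0],
    [-0.6,-0.98,0],
    [-0.6,-0.98,0],
    [-0.6,-0.98,0]
  ],
  "twist": [0,0,0,0,0]
}}

```text
time: 32.33
tool_pos: [516.2, -151.5, 151.5]
tcp_rot: [3.141, -0.001, -0.148]
contact_force: [0.3, -0.0, -0.5]
grip_width: 82.1
finger_force: 0.0
```

>>> {"op": "arm_command", "data": {
  "gripper": [82,82,82,82,82],
  "dp": [
    [-0.6,-0.98,0],
    [-0.6,-0.98,0],
    [-0.6,-0.98,0],
    [-0.6,-0.98,0],
    [-0.5,-0.9,0]
  ],
  "twist": [0,0,0,0,0]
}}

```text
time: 32.95
tool_pos: [462.2, -21.6, 151.4]
tcp_rot: [3.141, -0.001, -0.147]
contact_force: [0.7, 0.4, 1.1]
grip_width: 82.2
finger_force: 0.0
```

>>> {"op": "arm_command", "data": {
  "gripper": [82,82,82,82,82],
  "dp": [
    [-0.5,-0.8,0],
    [0,0,0],
    [0,0,0],
    [0,0,0],
    [0,0,0]
  ],
  "twist": [0,0,0,0,0]
}}

```text
time: 33.58
tool_pos: [453.2, -1.3, 150.4]
tcp_rot: [3.141, 0.0, -0.148]
contact_force: [0.3, -0.2, 0.2]
grip_width: 82.2
finger_force: 0.0
```

```bash
python3 - <<'E'
from h import *
s=capture('side');cv2.imwrite('pics/a7.png',cv2.resize(s[100:360,250:510],None,fx=2.3,fy=2.3)[:600,:,::-1])
go(451,6.8,41)
E
```

```text
t 33.62 at [453.1  -1.2 150.4] yaw -8.49 w 82.2 dp(now) [-0.13  -0.305  4.375] dp(final) [-0.128 -0.306  4.376] twist -0.1 F [-0.4  0.1 -0.1]
```

View pics/a7.png

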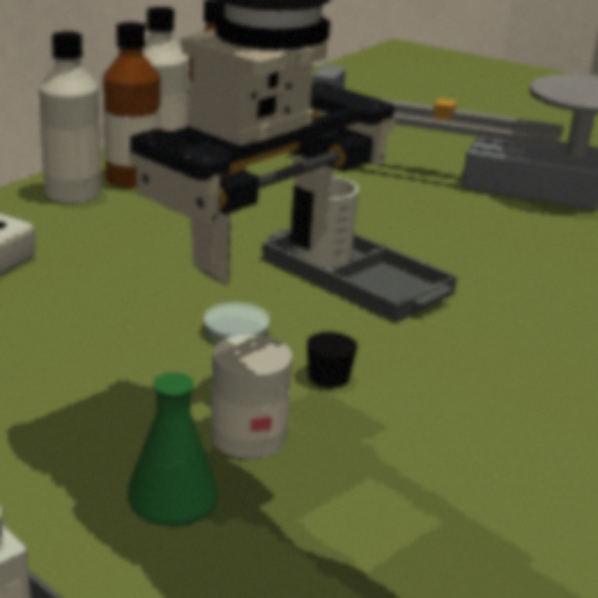

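The beaker stands in its bay and the flask, stopper and dish are untouched. The fingers straddle the jar at (252,355). Correcting 8 mm, then going down to grip.

>>> {"op": "arm_command", "data": {
  "gripper": [82,82,82,82,82],
  "dp": [
    [-0.13,-0.3,0.5],
    [0,0,1],
    [0,0,1],
    [0,0,1],
    [0,0,0.7]
  ],
  "twist": [0,0,0,0,0]
}}

```text
time: 34.25
tool_pos: [449.8, 7.7, 43.7]
tcp_rot: [3.142, 0.002, -0.147]
contact_force: [-0.2, -0.4, -0.5]
grip_width: 82.2
finger_force: 0.0
```

>>> {"op": "arm_command", "data": {
  "gripper": [82,82,45,45,45],
  "dp": [
    [0,0,0.12],
    [0,0,0],
    [0,0,0],
    [0,0,0],
    [0,0,0]
  ],
  "twist": [0,0,0,0,0]
}}

```text
time: 34.88
tool_pos: [451.1, 7.0, 42.9]
tcp_rot: [3.141, -0.001, -0.147]
contact_force: [-0.7, -0.2, 2.6]
grip_width: 59.6
finger_force: 30.0
```

```bash
python3 -c "
from h import *
go(495,-285.5,37)"
```

```text
t 34.88 at [451.1   7.   42.9] yaw -8.45 w 59.6 dp(now) [ 3.455 11.317  0.24 ] dp(final) [ 3.366 11.344  0.235] twist -0.09 F [-0.7 -0.2  2.6]
```

>>> {"op": "arm_command", "data": {
  "gripper": [45,45,45,45,45],
  "dp": [
    [0,0,-0.5],
    [0,0,-0.8],
    [0,0,-0.8],
    [0,0.3,-0.3],
    [0.2,0.7,0]
  ],
  "twist": [0,0,0,0,0]
}}

```text
time: 35.5
tool_pos: [452.1, -18.6, 103.2]
tcp_rot: [3.141, -0.001, -0.146]
contact_force: [0.1, -0.2, -1.5]
grip_width: 59.3
finger_force: 30.0
```

>>> {"op": "arm_command", "data": {
  "gripper": [45,45,45,45,45],
  "dp": [
    [0.32,0.98,0],
    [0.32,0.98,0],
    [0.32,0.98,0],
    [0.32,0.98,0],
    [0.32,0.98,0]
  ],
  "twist": [0,0,0,0,0]
}}

```text
time: 36.12
tool_pos: [473.3, -146.6, 102.3]
tcp_rot: [-3.142, 0.001, -0.148]
contact_force: [0.4, 1.3, -1.8]
grip_width: 59.4
finger_force: 30.0
```

>>> {"op": "arm_command", "data": {
  "gripper": [45,45,45,45,45],
  "dp": [
    [0.32,0.98,0],
    [0.32,0.98,0],
    [0.32,0.98,0],
    [0.32,0.98,0],
    [0.32,0.9,0]
  ],
  "twist": [0,0,0,0,0]
}}

```text
time: 36.75
tool_pos: [495.0, -271.6, 102.1]
tcp_rot: [-3.141, 0.001, -0.148]
contact_force: [-0.2, 0.5, -0.8]
grip_width: 59.9
finger_force: 30.0
```

>>> {"op": "arm_command", "data": {
  "gripper": [45,45,45,45,45],
  "dp": [
    [0.05,0.5,0],
    [0,0,0],
    [0,0,0],
    [0,0,0],
    [0,0,0]
  ],
  "twist": [0,0,0,0,0]
}}

```text
time: 37.38
tool_pos: [495.0, -282.4, 102.6]
tcp_rot: [3.142, 0.0, -0.147]
contact_force: [-0.5, -0.1, -1.3]
grip_width: 59.7
finger_force: 30.0
```

```bash
python3 -c "
from h import *
go(495,-285.5,46.5)"
```

```text
t 37.38 at [ 495.  -282.4  102.6] yaw -8.41 w 59.7 dp(now) [0.017 0.121 2.243] dp(final) [0.016 0.122 2.243] twist -0.08 F [-0.5 -0.1 -1.3]
```

>>> {"op": "arm_command", "data": {
  "gripper": [45,45,45,45,45],
  "dp": [
    [0,0.12,0.7],
    [0,0,0.8],
    [0,0,0.5],
    [0,0,0.15],
    [0,0,0]
  ],
  "twist": [0,0,0,0,0]
}}

```text
time: 38.0
tool_pos: [494.7, -286.0, 48.9]
tcp_rot: [3.141, -0.0, -0.147]
contact_force: [0.2, -0.1, -0.6]
grip_width: 59.6
finger_force: 30.0
```

```bash
python3 - <<'E'
from h import *
s=capture('side');cv2.imwrite('pics/a8.png',cv2.resize(s[100:300,300:500],None,fx=3,fy=3)[:600,:,::-1])
go(495,-285.5,46.5)
E
```

```text
t 38.05 at [ 494.8 -286.1   49.2] yaw -8.44 w 59.5 dp(now) [ 0.002 -0.026  0.11 ] dp(final) [ 0.003 -0.026  0.11 ] twist -0.09 F [-0.4 -0.3 -2.1]
```

View pics/a8.png

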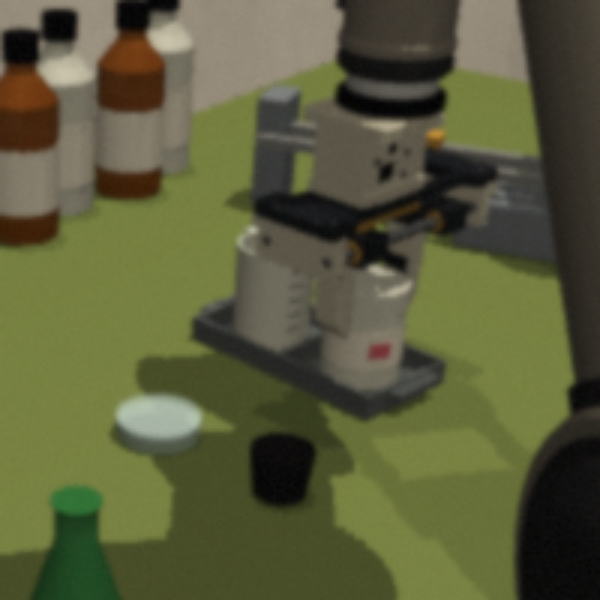

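The jar is in the near bay, foot at about (363,375), just above the floor. Lowering to contact.

>>> {"op": "arm_command", "data": {
  "gripper": [45,45,45,45,45],
  "dp": [
    [0,0,0.05],
    [0,0,0.05],
    [0,0,0],
    [0,0,0],
    [0,0,0]
  ],
  "twist": [0,0,0,0,0]
}}

```text
time: 38.67
tool_pos: [494.8, -286.2, 46.9]
tcp_rot: [3.141, -0.001, -0.147]
contact_force: [-1.5, 1.2, 6.1]
grip_width: 59.5
finger_force: 30.0
```

>>> {"op": "arm_command", "data": {
  "gripper": [84,84,84,84,84],
  "dp": [
    [0,0,0],
    [0,0,0],
    [0,0,0],
    [0,0,0],
    [0,0,-0.5]
  ],
  "twist": [0,0,0,0,0]
}}

```text
time: 39.3
tool_pos: [493.9, -285.5, 58.3]
tcp_rot: [-3.141, 0.002, -0.147]
contact_force: [0.2, 0.1, 0.1]
grip_width: 83.9
finger_force: 0.0
```

>>> {"op": "arm_command", "data": {
  "gripper": [84,84,84,84,84],
  "dp": [
    [0,0,-1],
    [0,0,-1],
    [0,0,-1],
    [0,0,-1],
    [0,0,-1]
  ],
  "twist": [0,0,0,0,0]
}}

```text
time: 39.92
tool_pos: [494.5, -285.9, 185.6]
tcp_rot: [3.141, -0.001, -0.147]
contact_force: [1.1, -0.3, -0.3]
grip_width: 83.6
finger_force: 0.0
```

>>> {"op": "arm_command", "data": {
  "gripper": [84,84,84,84,84],
  "dp": [
    [-0.5,0,-0.3],
    [-1,0.5,0],
    [-1,0.5,0],
    [-0.5,0,0],
    [0,0,0]
  ],
  "twist": [0,0,0,0,0]
}}

```text
time: 40.55
tool_pos: [416.0, -299.2, 191.2]
tcp_rot: [-3.141, 0.0, -0.148]
contact_force: [0.2, 0.8, 0.1]
grip_width: 84.2
finger_force: 0.0
```

```bash
python3 - <<'E'
from h import *
cv2.imwrite('pics/a9.png',capture('side')[:,:,::-1]);cv2.imwrite('pics/a10.png',capture('top')[:,:,::-1])
E
```

```text
(no output)
```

View pics/a9.png

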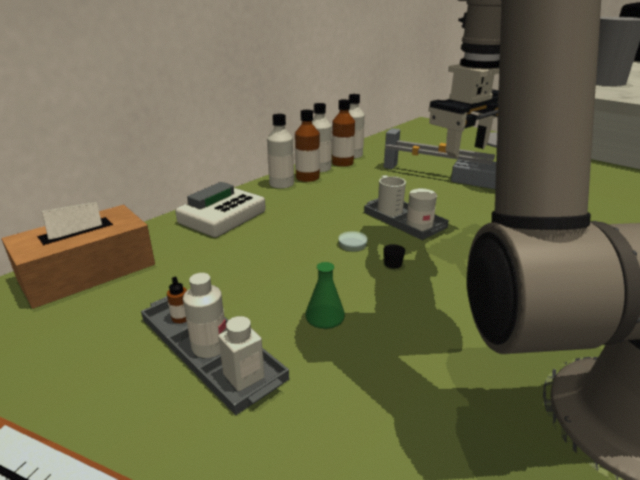

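View pics/a10.png

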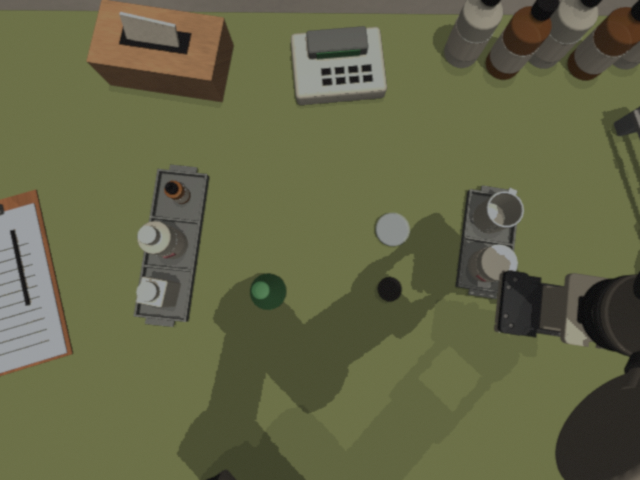

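All five pieces stand upright in their bays: in the top view the dropper is at (175,190), bottle (158,240), square (155,290), beaker (503,212) and jar (495,263). The flask (268,291), dish (393,229) and stopper (389,289) are where they started. The gripper is clear, so I'm handing in.

```bash
python3 -c "
from plant import *
print(close_job())"
```

```text
the job is handed in; nothing more can be done
None
```

Both kits are made up and handed in at about 41 s: all five pieces were set down on their bay floors and look upright in the final pictures, and the flask, stopper and dish were not moved.

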